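Find the tired spring foot and mark it

ROBOT

A 6-joint arm with a two-finger parallel gripper is mounted at the origin on the work surface. World frame = base frame: x ahead of the robot, y to its left, z up, the work surface at z = 0. Lengths are in m, angles in rad, forces in N, time in s.
With the tool pointing down it reaches from about 0.325 to 0.9 m from the base axis. Payload 3.5 kg.
Tool frame: the origin (TCP) lies on the centre line of the jaws, within the pads' length; the fingertips stand 14 mm ahead of it and the grasp point (between the pads) lies 5 mm behind it; z points along the fingers, y is the direction in which the jaws open and shut (so a half turn about z gives the same grasp; the last joint's range is limited). The gripper opens to 85 mm and grips with 20 to 120 N. Pads are 22 mm wide; open, the fingers measure 114 mm over their backs; the gripper's body (76 mm by 85 mm) begins 54 mm behind the grasp point. The pads swing forward as they close: fully open they stand 13 mm farther back than shut.
Start: joints at [1.213, 0.276, -0.026, 1.268, 0, 1.467], TCP at [0.158, 0.605, 0.245] pointing down, gripper open.
Joint ranges: [-3.12, 3.12], [-0.85, 1.88], [-1.08, 1.24], [-1.95, 2.15], [-1.57, 1.53], [-3.14, 3.14]. Speed limits (rad/s): [2.57, 2.57, 3.14, 3.14, 3.14, 3.14].

INTERFACE

Orientations are given as a 3x3 rotation matrix whose columns are the frame's x, y, z axes.
In Python, from workcell import state, read_camera, ticket, boxes_of, outline_of gives the robot as it stands.
- The arm moves only by the shell command python3 -m jog 'ROWS' [FORCE]. ROWS is JSON, one flat list of numbers, 7 for each row, row after row: the shift along the tool's x, y, z in mm, then the turn, a rotation vector about the tool's x, y, z in rad, then the gripper's target within -1 to 1 (shut at 1, half-way at 0, fully open at -1). In form: [tx, ty, tz, wx, wy, wz, hand, tx, ty, tz, wx, wy, wz, hand, ...]. A call has 1 to 8 rows; each row is the pose to reach, as a shift and turn from the pose commanded when the call began, along the tool's axes at that moment; what a row does not reach only later rows make up. A row lasts 1/10 s, in which the tool goes at most 50 mm and 8.59 degrees, less where a joint would pass 70% of its speed; a pose out of reach is approached as far as the arm can. A call with a gripper value outside its range is refused whole. The fingers move at their own pace and stop on an object; FORCE is the grip in N (left out, the last holds). Time passes only in rows, so rows that repeat a pose let the fingers close. It gives the time, the measured TCP pose, the force and the opening at its end, in the units of the state.
- state(): the state, without advancing time (a new reading comes with each control period).
- read_camera(name): name is "scene" or "top" or "wrist"; returns a dict with "pixels" (400x640x3 uint8, blue, green, red), "fx", "fy", "cx", "cy" (pixels), "k1" (the pictures are not rectified: a ray, as slopes to the right and down, at radius r is drawn at 1 + k1 r^2 times it, then the intrinsics apply), "extrinsics" (4x4, takes a point from camera to world coordinates); the wrist camera has in their place "T_tool_cam" (4x4, takes a point from camera to tool coordinates, whose origin is the TCP and whose axes are the flange's). Camera axes: x right, y down, z forward; pixel columns grow to the right and rows downward; lengths in m; the calibration is good to about 2 mm. A picture is of the moment at which its call begins: read the wrist's pose just before it. There is no depth.
- ticket.sign_off(): hands the job in, once; it reports no verdict.
Trained networks look in the newest picture that a camera, given by its name, has taken for a name from the list of things; names that differ only in an ending like _2 or _b are one class to them, and where a whole thing is asked for, a point or a joint stands for the part that bears it (a point fixed in the world has none). Each returns a list of dicts, best first, with "score" (0 to 1); they miss things now and then, are a little off and sometimes report something else, mostly with a low value. They report only what shows in the picture. A call takes as long as a camera call. They do not tell look-alikes from the thing itself.
- boxes_of(camera, target): "at" ([x, y, z] in m, in world coordinates, good to about 4 mm: the middle of the surface that is visible of it).
- outline_of(camera, target): "region" (400x640 bool, what is visible of it).
The state is a dict: "time": time; "qpos": joint angles; "dq": joint speeds; "joint_torque": joint torques, N m; "tool_pos": TCP position; "tool_rot": TCP orientation; "force": force on the tool from outside, world axes, zero at the start; "wrist_torque": the same for the moment, N m; "finger_gap": opening from 0.0 (shut) to 1.0 (fully open).
Only numpy, scipy, OpenCV 4.12 (cv2) and the standard library are available. Lean on these libraries where they do the work, as an engineer would, in place of code of your own. Each camera call takes 0.05 s, during which the arm holds its last target. There are 200 camera calls.

TASK

One of these three spring feet for a bench instrument has gone soft. Press each round pad in turn, starting with the foot on the robot's left and ending with the one on its right, to feel which is the softest; then push that foot's rectangular marker tag all the way down. Only press and push: leave the other two tags up, and do not lift, carry or shift the feet or anything else on the bench.

Things in the scene. Friction and masses are not known exactly. Their poses are not given: they have to be found in the camera images.
- mount_a: one of three identical-looking loose spring feet, about 0.9 kg: aluminium base 130 (x) x 64 (y) x 24 mm high, round pad at x -30 mm, rectangular tag at x +40 mm (both y 0). Origin: centre of the underside. Letters say nothing of place: the feet change places; one stands left (y over 0.1 m), one in the middle, one right (y under -0.1 m)
- pad_a_top (a point): centre of the top of this foot's round pad, 46 mm across, 70 mm above the bench when up; sinks with the pad
- tag_a_top (a point): centre of the top of this foot's marker tag, a grey block 18 (x) x 28 (y) mm, 68 mm above the bench when up, 52 mm when fully down
- pad_a (a joint): how far the pad is pressed down, 0 to 0.014 m; rises when let go. It gives from about 1 N, then force grows in proportion to depth; full travel takes 5 to 18 N by foot, the softest about half the next. A press counts from 3 mm down, under the fingers, briefly held; 5 to 10 mm feels it well
- tag_a (a joint): how far the tag is pushed down, 0 (up) to 0.016 m (fully down, firm stop). Slides against about 2.5 N of friction, no spring: stays where it is left
- mount_b: one of three identical-looking loose spring feet, about 0.9 kg: aluminium base 130 (x) x 64 (y) x 24 mm high, round pad at x -30 mm, rectangular tag at x +40 mm (both y 0). Origin: centre of the underside. Letters say nothing of place: the feet change places; one stands left (y over 0.1 m), one in the middle, one right (y under -0.1 m)
- pad_b_top (a point): centre of the top of this foot's round pad, 46 mm across, 70 mm above the bench when up; sinks with the pad
- tag_b_top (a point): centre of the top of this foot's marker tag, a grey block 18 (x) x 28 (y) mm, 68 mm above the bench when up, 52 mm when fully down
- pad_b (a joint): how far the pad is pressed down, 0 to 0.014 m; rises when let go. It gives from about 1 N, then force grows in proportion to depth; full travel takes 5 to 18 N by foot, the softest about half the next. A press counts from 3 mm down, under the fingers, briefly held; 5 to 10 mm feels it well
- tag_b (a joint): how far the tag is pushed down, 0 (up) to 0.016 m (fully down, firm stop). Slides against about 2.5 N of friction, no spring: stays where it is left
- mount_c: one of three identical-looking loose spring feet, about 0.9 kg: aluminium base 130 (x) x 64 (y) x 24 mm high, round pad at x -30 mm, rectangular tag at x +40 mm (both y 0). Origin: centre of the underside. Letters say nothing of place: the feet change places; one stands left (y over 0.1 m), one in the middle, one right (y under -0.1 m)
- pad_c_top (a point): centre of the top of this foot's round pad, 46 mm across, 70 mm above the bench when up; sinks with the pad
- tag_c_top (a point): centre of the top of this foot's marker tag, a grey block 18 (x) x 28 (y) mm, 68 mm above the bench when up, 52 mm when fully down
- pad_c (a joint): how far the pad is pressed down, 0 to 0.014 m; rises when let go. It gives from about 1 N, then force grows in proportion to depth; full travel takes 5 to 18 N by foot, the softest about half the next. A press counts from 3 mm down, under the fingers, briefly held; 5 to 10 mm feels it well
- tag_c (a joint): how far the tag is pushed down, 0 (up) to 0.016 m (fully down, firm stop). Slides against about 2.5 N of friction, no spring: stays where it is left
- seat_a (a point): underside of this foot's spring, on its base, 24 mm above the bench; the judge's mark of a tired spring, which has settled by some hundredths of a mm: too little to see or read, so feel the pads
- seat_b (a point): underside of this foot's spring, on its base, 24 mm above the bench; the judge's mark of a tired spring, which has settled by some hundredths of a mm: too little to see or read, so feel the pads
- seat_c (a point): underside of this foot's spring, on its base, 24 mm above the bench; the judge's mark of a tired spring, which has settled by some hundredths of a mm: too little to see or read, so feel the pads
- screwdriver: loose screwdriver, 190 mm long, lying beyond the feet; leave alone. Origin at its underside
- jar: loose white jar, 56 mm across, 75 mm high, on the left; leave alone. Origin: centre of its underside
- case: loose grey instrument case 85 x 60 x 38 mm, on the right; leave alone. Origin: centre of its underside
Not all that is in view belongs to the job. Leave any orange, red or yellow look-alike of the mount_a alone.

How it is judged:
By the outcome, as a careful person would: the job done as asked, in the order asked, and still so for the second after the job is handed in, with the robot touching nothing.
It also fails if it takes over 48 s, if anything falls off the work surface, if the arm or the gripper's body presses on something with over 40 N, if the wrist force passes 120 N, or if a joint passes its speed limit or range.

## Working session

There is one attempt and no reset: what is moved stays moved. The work goes in short steps, Python scripts to look and compute and a shell command to move; the robot and the scene stay as the last step left them, time stands still between calls to the robot, and variables do not carry over. Pictures are saved under pics/ and viewed, about 8 in all and at most 12, crops included, and the job is handed in when it is done.

```bash
mkdir -p pics; python3 - <<'E'
from workcell import *
import cv2
s=state();print({k:(v if k in('time','finger_gap') else [x for x in v]) for k,v in s.items()})
for c in("top","scene"):
    r=read_camera(c);cv2.imwrite(f"pics/{c}0.png",r["pixels"])
    for t in("mount_a","pad_a_top","tag_a_top"):
        print(c,t,[( [round(float(x),3) for x in b["at"]],round(b["score"],2)) for b in boxes_of(c,t)])
E
```

```text
{'time': 0.0, 'qpos': [np.float64(1.212608378329985), np.float64(0.2771116971489363), np.float64(-0.0278975632371443), np.float64(1.2679638073341706), np.float64(4.090294033371247e-06), np.float64(1.4674010194832847)], 'dq': [np.float64(-0.001950398709682799), np.float64(0.0005794340555262071), np.float64(-0.0010446020814066266), np.float64(0.0008711223581373097), np.float64(0.0002627600041336813), np.float64(0.0008057189651073526)], 'joint_torque': [np.float64(-0.00023506730940425768), np.float64(-44.55076217651367), np.float64(29.52023684978485), np.float64(0.01616038614884019), np.float64(0.00012977117876289412), np.float64(1.249912941148068e-05)], 'tool_pos': [np.float64(0.15727257340695142), np.float64(0.6041232783745139), np.float64(0.24416500542398897)], 'tool_rot': [array([-9.67715491e-01,  2.52043924e-01, -7.66947059e-04]), array([ 0.25204499,  0.96771337, -0.00203716]), array([ 2.28732261e-04, -2.16469209e-03, -9.99997631e-01])], 'force': [np.float64(-0.09384916446288316), np.float64(-0.2794456035144766), np.float64(0.3561185172325359)], 'wrist_torque': [np.float64(-0.00831
[... 624 characters left out ...]
([0.784, 0.01, 0.019], 0.53), ([0.427, -0.185, 0.064], 0.51), ([0.443, 0.023, 0.069], 0.47), ([0.592, 0.19, 0.023], 0.28)]
scene mount_a [([0.598, -0.02, 0.023], 0.93), ([0.583, -0.187, 0.024], 0.89), ([0.417, 0.048, 0.023], 0.88), ([0.42, -0.215, 0.024], 0.83), ([0.604, 0.198, 0.022], 0.81), ([0.427, 0.231, 0.025], 0.69), ([0.573, -0.015, 0.066], 0.6), ([0.661, 0.339, 0.023], 0.56)]
scene pad_a_top [([0.419, 0.212, 0.071], 0.64), ([0.567, 0.188, 0.068], 0.63), ([0.641, 0.314, 0.073], 0.54), ([0.387, 0.054, 0.07], 0.54), ([0.601, -0.018, 0.025], 0.35)]
scene tag_a_top [([0.431, -0.186, 0.066], 0.62), ([0.666, 0.385, 0.065], 0.59), ([0.421, 0.284, 0.065], 0.48), ([0.444, 0.018, 0.064], 0.38)]
```

View pics/top0.png

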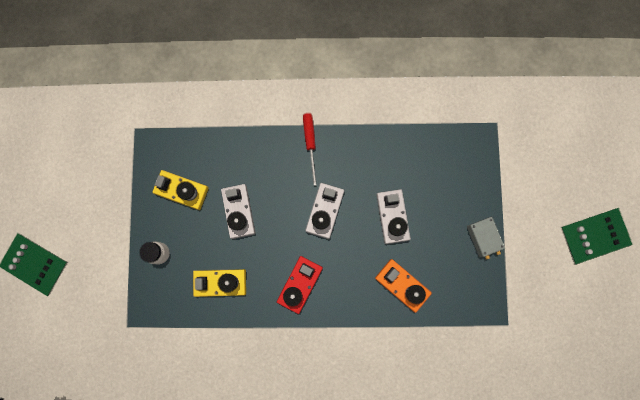

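View pics/scene0.png

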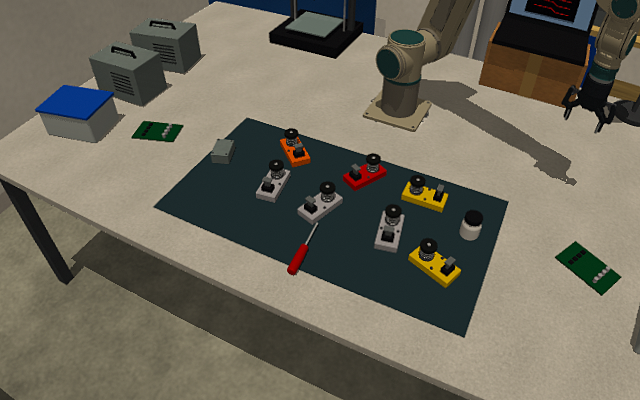

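The top view shows three silver feet: left pad about (237,221) with tag (233,195), middle pad (321,219) with tag (329,194), and right pad (398,227) with tag (391,200). Coloured look-alikes stand around them. The scene view agrees, with tags away from the robot.

```bash
cat >h.py <<'E'
import numpy as np, cv2
from workcell import *
def pix2w(r,uv,z,s=None):
    E=np.array(r["extrinsics"]) if "extrinsics" in r else None
    if E is None:
        T=np.eye(4);T[:3,:3]=np.array(s["tool_rot"]);T[:3,3]=s["tool_pos"];E=T@np.array(r["T_tool_cam"])
    d=np.array([(uv[0]-r["cx"])/r["fx"],(uv[1]-r["cy"])/r["fy"]])
    u=d.copy()
    for _ in range(20): u=d/(1+r["k1"]*(u@u))
    v=E[:3,:3]@np.array([u[0],u[1],1]); return E[:3,3]+v*(z-E[2,3])/v[2]
def rel(p,tip=True):
    "tool-axes shift in mm to bring fingertips (tip) to p"
    s=state();R=np.array(s["tool_rot"])
    return np.round(R.T@(np.array(p)+[0,0,.014]-s["tool_pos"])*1000,1)
E
python3 - <<'E'
from h import *
t=read_camera("top");sc=read_camera("scene")
print(t["extrinsics"],t["fx"],sc["T_tool_cam"] if "T_tool_cam" in sc else "")
P={'L':((237,220),(233,194),(393,211),(388,233)),'M':((321,219),(330,193),(328,187),(311,205)),'R':((398,227),(392,200),(276,165),(267,182))}
for k,(p,g,ps,gs) in P.items():
    print(k,*[np.round(pix2w(c,u,z),4) for c,u,z in((t,p,.07),(sc,ps,.07),(t,g,.068),(sc,gs,.068))])
w=read_camera("wrist");print(np.round(w["T_tool_cam"],3),w["fx"],w["k1"])
g=cv2.resize(t["pixels"][170:250,200:420],None,fx=3.6,fy=3.6,interpolation=cv2.INTER_CUBIC);cv2.imwrite("pics/crop.png",g)
E
```

```text
[[-0.00784094 -0.99113843  0.13260138  0.44093396]
 [-0.99961361  0.01130527  0.02539321 -0.03689726]
 [-0.02666728 -0.13235104 -0.99084411  1.27195198]
 [ 0.          0.          0.          1.        ]] 500.9198649583835 
L [0.564  0.1843 0.07  ] [0.5678 0.1919 0.07  ] [0.6282 0.1953 0.068 ] [0.6484 0.2088 0.068 ]
M [ 0.5643 -0.0195  0.07  ] [ 0.5639 -0.0121  0.07  ] [ 0.6278 -0.0419  0.068 ] [ 0.65   -0.0226  0.068 ]
R [ 0.543  -0.2042  0.07  ] [ 0.5492 -0.1971  0.07  ] [ 0.6089 -0.1919  0.068 ] [ 0.6256 -0.1826  0.068 ]
[[ 0.    -0.966 -0.26   0.066]
 [ 1.     0.001 -0.    -0.   ]
 [ 0.    -0.26   0.966 -0.13 ]
 [ 0.     0.     0.     1.   ]] 284.82330428613824 -0.023032150012326984
```

```bash
python3 -m jog '[-42,-25,4,0,0,0,1,-84,-50,8,0,0,0,1,-126,-75,12,0,0,0,1,-168,-100,16,0,0,0,1,-210,-125,20,0,0,0,1,-252,-150,24,0,0,0,1,-294,-175,28,0,0,0,1,-336,-200,30,0,0,0,1]' 40; python3 - <<'E'
from h import *
print(rel([.566,.188,.15]))
E
```

```text
time: 1.35
tool_pos: [0.4333, 0.325, 0.2153]
tool_rot: [[-0.968, 0.252, 0.0], [0.252, 0.968, 0.0], [-0.0, 0.0, -1.0]]
force: [0.7, 0.2, -0.1]
finger_gap: -0.001
[-162.9  -99.1   51.3]
```

```bash
python3 -m jog '[-40,-25,8,0,0,0,1,-80,-50,16,0,0,0,1,-120,-75,20,0,0,0,1,-160,-98,20,0,0,0,1,-160,-98,20,0,0,0,1,-160,-98,20,0,0,0,1]'; python3 - <<'E'
from h import *
s=state();w=read_camera("wrist");cv2.imwrite("pics/w1.png",w["pixels"])
for t in("pad_a_top","tag_a_top"):
    print(t,[( [round(float(x),3) for x in b["at"]],round(b["score"],2)) for b in boxes_of("wrist",t)])
print(s["force"],rel([.566,.188,.07]))
E
```

```text
time: 1.95
tool_pos: [0.5629, 0.1906, 0.1952]
tool_rot: [[-0.967, 0.254, -0.001], [0.254, 0.967, 0.0], [0.001, 0.0, -1.0]]
force: [0.6, -0.1, 0.6]
finger_gap: -0.003
pad_a_top [([0.418, 0.203, 0.069], 0.77), ([0.565, 0.191, 0.071], 0.67), ([0.385, 0.057, 0.066], 0.65), ([0.637, 0.313, 0.068], 0.59)]
tag_a_top [([0.443, 0.022, 0.069], 0.92), ([0.661, 0.382, 0.067], 0.74), ([0.626, 0.211, 0.072], 0.69), ([0.427, 0.277, 0.065], 0.67)]
[ 0.60399554 -0.06789406  0.57529295] [ -5.6  -3.  111.3]
```

View pics/w1.png

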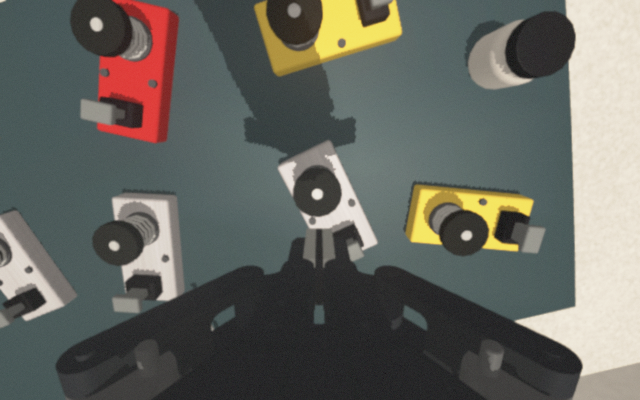

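The wrist view shows the left pad with its white centre at (317,193), the left tag partly behind the fingertip at about (348,243), the middle pad at (116,245) and its tag at (128,305).

```bash
python3 - <<'E'
from h import *
s=state();w=read_camera("wrist")
for n,u,z in(("L",(317,193),.07),("Ltag",(347,243),.068),("M",(116,245),.07),("Mtag",(128,305),.068)): print(n,pix2w(w,u,z,s))
print(rel(pix2w(w,(317,193),.07,s)))
E
```

```text
L [0.56043514 0.19038274 0.07      ]
Ltag [0.61720078 0.20595005 0.068     ]
M [ 0.56205293 -0.0148269   0.07      ]
Mtag [ 0.62933449 -0.03436273  0.068     ]
[  0.3  -2.3 111.4]
```

```bash
python3 -m jog '[0,-1,40,0,0,0,1,0,-1,75,0,0,0,1,0,-1,100,0,0,0,1,0,-1,104,0,0,0,1,0,-1,104,0,0,0,1]'; python3 -m jog '[0,0,6,0,0,0,1,0,0,9,0,0,0,1,0,0,12,0,0,0,1,0,0,12,0,0,0,1,0,0,12,0,0,0,1]';python3 -m jog '[0,0,2,0,0,0,1,0,0,4,0,0,0,1,0,0,4,0,0,0,1,0,0,4,0,0,0,1]'
```

```text
time: 2.65
tool_pos: [0.561, 0.1911, 0.0909]
tool_rot: [[-0.968, 0.251, -0.002], [0.251, 0.968, -0.0], [0.002, -0.001, -1.0]]
force: [-0.6, -0.0, 0.5]
finger_gap: -0.002
time: 3.15
tool_pos: [0.5634, 0.191, 0.0805]
tool_rot: [[-0.968, 0.252, 0.003], [0.252, 0.968, 0.001], [-0.002, 0.002, -1.0]]
force: [0.4, 1.7, 3.4]
finger_gap: -0.004
time: 3.55
tool_pos: [0.5634, 0.191, 0.0763]
tool_rot: [[-0.968, 0.252, 0.002], [0.252, 0.968, 0.001], [-0.002, 0.002, -1.0]]
force: [0.9, 1.3, 6.2]
finger_gap: -0.003
```

```bash
cat >f.py <<'E'
from h import *
F=[];Z=[]
for _ in range(4):
    read_camera("wrist");s=state();F.append(s["force"]);Z.append(s["tool_pos"])
print(np.mean(F,0).round(2),np.mean(Z,0).round(4),s["time"])
E
python3 f.py; python3 -m jog '[0,0,-10,0,0,0,1,0,0,-40,0,0,0,1,0,0,-60,0,0,0,1,0,0,-60,0,0,0,1]'; python3 - <<'E'
from h import *
print(rel([.563,-.0155,.07]),rel([.547,-.200,.07]))
E
```

```text
[0.96 1.57 5.98] [0.5634 0.191  0.0763] 3.75
time: 4.15
tool_pos: [0.5637, 0.1904, 0.1381]
tool_rot: [[-0.968, 0.252, 0.004], [0.252, 0.968, 0.0], [-0.004, 0.001, -1.0]]
force: [0.1, -0.3, 0.9]
finger_gap: -0.002
[ -51.1 -199.5   54.1] [ -82.1 -382.    54. ]
```

```bash
python3 -m jog '[-12,-48,0,0,0,0,1,-24,-96,0,0,0,0,1,-36,-144,0,0,0,0,1,-51,-190,0,0,0,0,1,-51,-200,0,0,0,0,1,-51,-200,20,0,0,0,1,-51,-200,40,0,0,0,1,-51,-200,44,0,0,0,1]'; python3 - <<'E'
from h import *
s=state();w=read_camera("wrist");cv2.imwrite("pics/w2.png",w["pixels"])
print(s["tool_pos"],s["force"],rel([.563,-.0155,.07]))
E
```

```text
time: 4.95
tool_pos: [0.5574, -0.0154, 0.0878]
tool_rot: [[-0.968, 0.252, -0.008], [0.252, 0.968, 0.001], [0.008, -0.001, -1.0]]
force: [-0.8, -0.4, 0.1]
finger_gap: 0.002
[ 0.55741923 -0.01538961  0.08779413] [-0.84360993 -0.40296766  0.10891172] [-4.9  1.1  4.3]
```

View pics/w2.png

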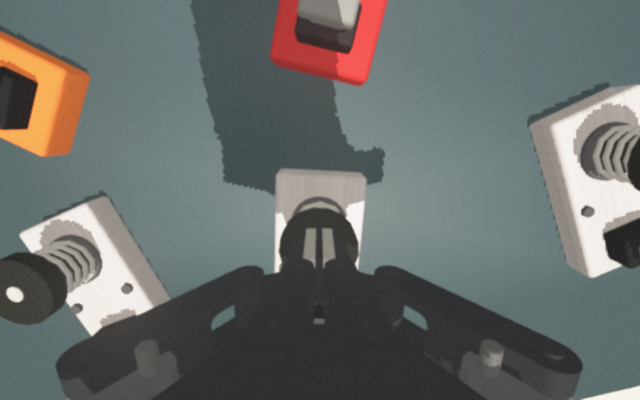

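The fingertip sits centrally over the middle pad, around (318,240).

```bash
python3 -m jog '[0,0,6,0,0,0,1,0,0,9,0,0,0,1,0,0,12,0,0,0,1,0,0,12,0,0,0,1,0,0,12,0,0,0,1]';python3 -m jog '[0,0,2,0,0,0,1,0,0,4,0,0,0,1,0,0,4,0,0,0,1,0,0,4,0,0,0,1]'; python3 f.py; python3 -m jog '[0,0,-10,0,0,0,1,0,0,-40,0,0,0,1,0,0,-60,0,0,0,1,0,0,-60,0,0,0,1]'; python3 - <<'E'
from h import *
print(rel([.547,-.200,.07]))
E
```

```text
time: 5.5
tool_pos: [0.5613, -0.0157, 0.0798]
tool_rot: [[-0.968, 0.252, 0.0], [0.252, 0.968, 0.0], [-0.0, 0.001, -1.0]]
force: [-0.6, 0.4, 3.1]
finger_gap: -0.003
time: 5.9
tool_pos: [0.5615, -0.0158, 0.0756]
tool_rot: [[-0.968, 0.252, 0.001], [0.252, 0.968, 0.0], [-0.001, 0.001, -1.0]]
force: [-1.4, 1.9, 2.7]
finger_gap: -0.004
[0.1  1.45 3.34] [ 0.5615 -0.0158  0.0756] 6.1
time: 6.5
tool_pos: [0.5635, -0.0168, 0.1387]
tool_rot: [[-0.968, 0.252, 0.006], [0.252, 0.968, -0.002], [-0.006, -0.001, -1.0]]
force: [-0.2, -0.6, 1.1]
finger_gap: -0.002
[ -29.9 -181.4   55. ]
```

```bash
python3 -m jog '[-7,-48,0,0,0,0,1,-14,-96,0,0,0,0,1,-21,-144,0,0,0,0,1,-30,-180,0,0,0,0,1,-30,-181,0,0,0,0,1,-30,-181,20,0,0,0,1,-30,-181,35,0,0,0,1,-30,-181,35,0,0,0,1]'; python3 - <<'E'
from h import *
s=state();w=read_camera("wrist");cv2.imwrite("pics/w3.png",w["pixels"])
print(s["tool_pos"],s["force"],rel([.547,-.200,.07]))
E
```

```text
time: 7.3
tool_pos: [0.5416, -0.197, 0.0971]
tool_rot: [[-0.968, 0.252, -0.006], [0.252, 0.968, 0.003], [0.007, 0.001, -1.0]]
force: [-0.9, 0.6, -0.5]
finger_gap: -0.001
[ 0.54161339 -0.19700838  0.09707431] [-0.90680456  0.56661585 -0.52899982] [-5.  -1.5 14.4]
```

View pics/w3.png

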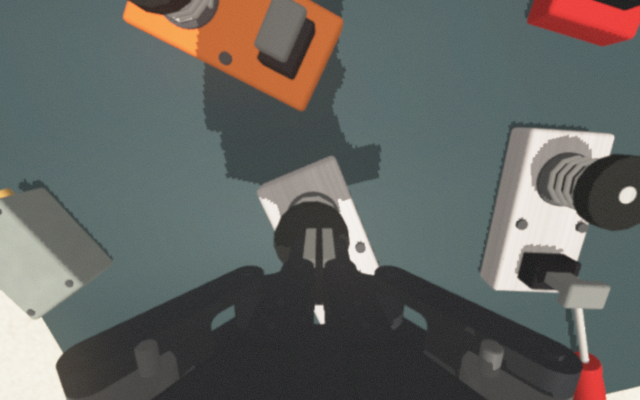

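The tip is about 8 px (5 mm) to the image right of the right pad's centre (pad centre column about 311). I'll shift -4 mm in tool y.

```bash
python3 -m jog '[0,-4,5,0,0,0,1,0,-4,15,0,0,0,1,0,-4,18,0,0,0,1,0,-4,21,0,0,0,1,0,-4,21,0,0,0,1,0,-4,21,0,0,0,1]';python3 -m jog '[0,0,2,0,0,0,1,0,0,4,0,0,0,1,0,0,4,0,0,0,1,0,0,4,0,0,0,1]'; python3 f.py; python3 -m jog '[0,0,-10,0,0,0,1,0,0,-40,0,0,0,1,0,0,-80,0,0,0,1,0,0,-100,0,0,0,1,0,0,-100,0,0,0,1,0,0,-100,0,0,0,1]'; python3 f.py;python3 - <<'E'
from h import *
for c in("top","scene","wrist"):
    r=read_camera(c)
    print(c,[( [round(float(x),3) for x in b["at"]],round(b["score"],2)) for b in boxes_of(c,"tag_a_top")])
cv2.imwrite("pics/w4.png",r["pixels"]);print(rel([.625,-.036,.068]))
E
```

```text
time: 7.95
tool_pos: [0.5437, -0.2026, 0.0801]
tool_rot: [[-0.968, 0.252, 0.0], [0.252, 0.968, -0.0], [-0.0, -0.0, -1.0]]
force: [-1.9, 0.5, 5.7]
finger_gap: -0.002
time: 8.35
tool_pos: [0.5437, -0.2026, 0.0768]
tool_rot: [[-0.968, 0.252, 0.0], [0.252, 0.968, -0.001], [-0.001, -0.0, -1.0]]
force: [-2.8, 0.7, 9.3]
finger_gap: -0.0
[-3.23  0.69  9.2 ] [ 0.5437 -0.2026  0.0769] 8.55
time: 9.15
tool_pos: [0.5435, -0.2025, 0.1753]
tool_rot: [[-0.968, 0.252, 0.0], [0.252, 0.968, -0.0], [-0.0, -0.0, -1.0]]
force: [-0.2, -0.2, -1.0]
finger_gap: -0.001
[0.2  0.11 0.3 ] [ 0.5424 -0.2019  0.1736] 9.35
top [([0.413, 0.279, 0.068], 0.59), ([0.634, 0.206, 0.067], 0.58), ([0.446, 0.02, 0.068], 0.51), ([0.664, 0.378, 0.068], 0.46)]
scene [([0.444, 0.021, 0.069], 0.6), ([0.667, 0.382, 0.069], 0.42), ([0.421, 0.28, 0.067], 0.41), ([0.436, -0.187, 0.067], 0.41)]
wrist [([0.431, -0.192, 0.07], 0.9), ([0.447, 0.021, 0.068], 0.59)]
[-37.1 181.6  92.9]
```

Forces at about 7.5 mm depth were left 6.0 N, middle 3.3 N and right 9.2 N, so the middle foot is softest.

View pics/w4.png

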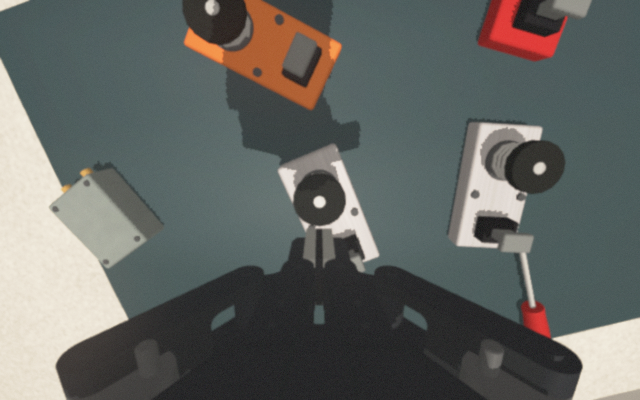

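The middle foot's pad centre is at (540,168) and its tag top is at (516,242), still up.

```bash
python3 - <<'E'
from h import *
s=state();w=read_camera("wrist")
a=pix2w(w,(540,168),.07,s);b=pix2w(w,(516,242),.068,s)
print(a,b,np.linalg.norm((b-a)[:2]),rel([.629,-.035,.068]))
E
```

```text
[ 0.56352449 -0.01540658  0.07      ] [ 0.62796331 -0.03929515  0.068     ] 0.06872426886695288 [-40.6 183.7  93.1]
```

```bash
python3 -m jog '[-10,45,0,0,0,0,1,-20,90,0,0,0,0,1,-30,135,0,0,0,0,1,-41,175,0,0,0,0,1,-41,182,20,0,0,0,1,-41,182,55,0,0,0,1,-41,182,75,0,0,0,1,-41,182,75,0,0,0,1]'; python3 - <<'E'
from h import *
s=state();w=read_camera("wrist");w=w["pixels"];t=read_camera("scene")["pixels"]
c=cv2.resize(t[160:250,260:400],(700,450),interpolation=cv2.INTER_CUBIC)
cv2.imwrite("pics/w5.png",np.hstack([cv2.resize(c,(400,257)),cv2.resize(w,(400,257))]));print(s["tool_pos"],rel([.6285,-.037,.068]))
E
```

```text
time: 10.5
tool_pos: [0.6259, -0.0359, 0.0965]
tool_rot: [[-0.968, 0.252, -0.008], [0.252, 0.968, 0.001], [0.008, -0.001, -1.0]]
force: [-0.6, 0.8, -0.3]
finger_gap: -0.0
[ 0.62594718 -0.03594593  0.09652258] [ 0.4 -0.4 18.4]
```

View pics/w5.png

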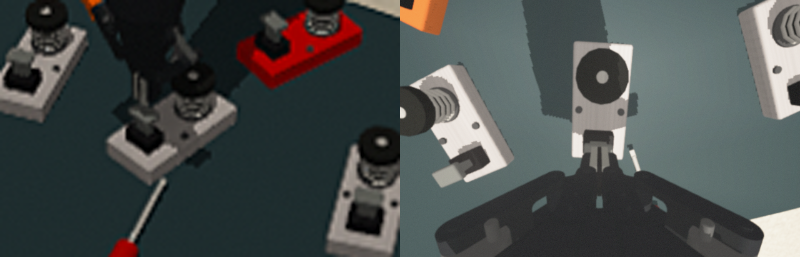

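Fingertips are centred on the tag (wrist view column about 598), with the pad clear behind.

```bash
python3 -m jog '[0,0,10,0,0,0,1,0,0,16,0,0,0,1,0,0,20,0,0,0,1,0,0,24,0,0,0,1,0,0,28,0,0,0,1,0,0,32,0,0,0,1,0,0,32,0,0,0,1]'; python3 -m jog '[0,0,2,0,0,0,1,0,0,4,0,0,0,1,0,0,4,0,0,0,1]'
```

```text
time: 11.3
tool_pos: [0.629, -0.0368, 0.0678]
tool_rot: [[-0.968, 0.252, -0.0], [0.252, 0.968, 0.0], [0.0, 0.0, -1.0]]
force: [0.4, 0.2, 0.0]
finger_gap: 0.0
time: 11.6
tool_pos: [0.6291, -0.0367, 0.066]
tool_rot: [[-0.968, 0.252, 0.0], [0.252, 0.968, -0.0], [-0.0, -0.0, -1.0]]
force: [-4.1, 0.6, 11.0]
finger_gap: -0.005
```

```bash
python3 -m jog '[0,0,2,0,0,0,1,0,0,2,0,0,0,1]'; python3 -m jog '[0,0,-10,0,0,0,1,0,0,-50,0,0,0,1,0,0,-90,0,0,0,1,0,-45,-120,0,0,0,1,0,-90,-120,0,0,0,1,0,-130,-120,0,0,0,1,0,-150,-120,0,0,0,1,0,-150,-120,0,0,0,1]'; python3 f.py; python3 - <<'E'
from h import *
w=read_camera("wrist")["pixels"];r=read_camera("scene");t=r["pixels"]
c=cv2.resize(t[150:260,240:415],(640,402),interpolation=cv2.INTER_CUBIC)
cv2.imwrite("pics/w6.png",np.hstack([cv2.resize(c,(400,251)),cv2.resize(w,(400,251))]))
E
```

```text
time: 11.8
tool_pos: [0.6291, -0.0367, 0.0659]
tool_rot: [[-0.968, 0.252, 0.0], [0.252, 0.968, -0.0], [-0.001, -0.0, -1.0]]
force: [-7.3, 1.0, 20.8]
finger_gap: -0.004
time: 12.6
tool_pos: [0.5905, -0.1845, 0.1821]
tool_rot: [[-0.967, 0.256, -0.0], [0.256, 0.967, -0.0], [0.0, -0.0, -1.0]]
force: [0.2, 1.6, -0.4]
finger_gap: 0.001
[-0.06  0.1   0.39] [ 0.591  -0.1817  0.1819] 12.8
```

View pics/w6.png

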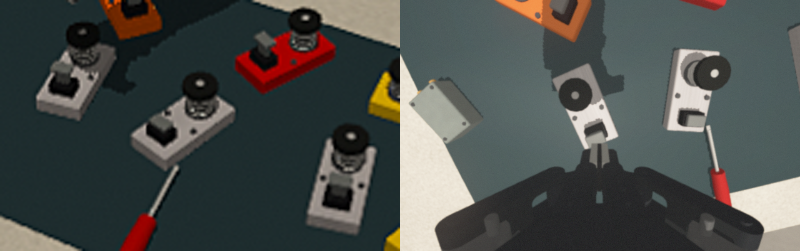

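The middle tag is down (scene crop about (158,128)), the left and right tags are up, and the arm is clear.

```bash
python3 -c "
from workcell import ticket;print(ticket.sign_off())"
```

```text
the job is handed in; nothing more can be done
None
```

I pressed the three pads in order, left, middle, right. The middle foot was clearly the softest, so I pushed its tag all the way down and handed the job in at about 13 s.

| Foot | Upward force at 7 to 8 mm depth |
|---|---|
| Left | about 6.0 N |
| Middle | about 3.3 N |
| Right | about 9.2 N |

- **Tag:** it stopped firmly with the fingertips at 52 mm. The force rose from 11 to 21 N with almost no further movement.
- **Last picture:** it shows the middle tag down, the left and right tags up, and the fingers clear of everything. I saw nothing shifted, but I did not measure the positions of the feet or other items again afterwards.
- **Disagreements:** the first clicked tag positions differed by up to about 2 cm between the top and scene cameras. I used the wrist camera for the final position. No check failed.

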